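# Unlatch a slide cassette from its dock

## Robot

A 6-joint arm with a two-finger parallel gripper is mounted at the origin on a cart in front of the work surface, level with it; the furniture and walls round the work are solid. World frame = base frame: x ahead of the robot, y to its left, z up, the work surface at z = 0. Lengths are in mm, angles in rad, forces in N, time in s.
With the tool pointing down it reaches from about 375 to 975 mm from the base axis. Payload 3.8 kg.
Tool frame: the origin (TCP) lies midway between the tips of the shut fingers; the grasp point (between the pads) lies 19 mm behind it; y points along the fingers, z is the direction in which the jaws open and shut, and the axes are right-handed (so a half turn about y gives the same grasp; the last joint's range is limited). The gripper opens to 85 mm and grips with 20 to 120 N. Pads are 22 mm wide; open, the fingers measure 114 mm over their backs; the gripper's body (76 mm by 85 mm) begins 54 mm behind the grasp point. The pads swing forward as they close: fully open they stand 13 mm farther back than shut.
Start: joints at [-1.224, 0.264, 1.604, -0, 1.274, -0.037], TCP at [252.746, -625.889, 231.28] pointing down, gripper open.
Joint ranges: [-2.63, 2.63], [-0.94, 2.18], [0.31, 2.57], [-1.31, 4.45], [0, 2.66], [-2.55, 2.55]. Speed limits (rad/s): [2.57, 2.57, 3.14, 3.14, 3.14, 3.14].

## Interface

Orientations are given as a unit quaternion [x, y, z, w].
In Python, from cell import manip gives the robot as it stands. The module is installed in compiled form; this text tells all that it offers.
- The arm moves only by the tool drive_tool, never from a script. Its argument "targets" is a list of rows, each an object of numbers: "grip": the finger opening in cm, from 0 to 8.54; "x", "y", "z": the shift along the tool's x, y, z in cm; "wx", "wy", "wz": the turn, a rotation vector about the tool's x, y, z in rad. A call has exactly 5 rows; each row shifts and turns the commanded pose from where the row before left it, along the tool's axes as they then stand; what a row does not reach is not made up. A row lasts 1/12 s, in which the tool goes at most 41.7 mm and 7.16 degrees, less where a joint would pass 70% of its speed; a pose out of reach is approached as far as the arm can. A call is refused whole if a number of a shift passes 4.17 or a number of a turn 0.125, either way. A call with a gripper value outside its range is refused whole. The fingers move at their own pace and stop on an object; the grip force is fixed at half the most. Time passes only in rows, so rows that do not move let the fingers close, or fill a call up. It gives the time, the measured TCP pose, the force and the opening at its end, in the units of the state.
- manip.get_state(): the state, without advancing time (a new reading comes with each control period).
- manip.grab_frame(name): name is "side" or "top"; returns a dict with "pixels" (400x640x3 uint8, blue, green, red), "fx", "fy", "cx", "cy" (pixels), "rvec" (rotation vector, rad) and "tvec" (3), from world to camera coordinates, as OpenCV has them. Camera axes: x right, y down, z forward; pixel columns grow to the right and rows downward; lengths in mm; the calibration is good to about 2 mm. A picture is of the moment at which its call begins. There is no depth.
- manip.job_done(): hands the job in, once; it reports no verdict.
The state is a dict: "time": time; "joint_pos": joint angles; "joint_velocities": joint speeds; "joint_efforts": joint torques, N m; "tool_pos": TCP position; "tool_rot": TCP orientation; "contact_force": force on the tool from outside, world axes, zero at the start; "ft_torque": the same for the moment, N m; "opening": finger opening in mm.
Only numpy, scipy, OpenCV 4.12 (cv2) and the standard library are available. Lean on these libraries where they do the work, as an engineer would, in place of code of your own. Each camera call takes 0.05 s, during which the arm holds its last target. There are 200 camera calls.

## Task

Take the dust cover off the slide dock by its fin and hang it astride the bar of the steel rail, between its posts, letting go of it there. Then pinch the two side catches of the slide cassette together and lift it straight up out of the dock until its underside is at least 10 cm above the worktop, and finish holding it there, upright and still, with both catches pinched in. Leave the other things on the worktop where they are.

Things in the scene. Friction and masses are not known exactly. Their poses are not given: they have to be found in the camera images.
- cover_fin (a point): Grip point of the dust cover: in the upright fin (44 mm long in x, 10 mm thick in y) on the cover's ridge. x along the ridge, z up. The fin's top is 12 mm above this point, the inner ridge line 22 mm below it, the hem 118 mm below it.
- cover_ridge (a point): Mid-point of the cover's inner ridge line, 96 mm above its hem; same axes. Hung on the bar, this point rests 7 mm above the bar's axis and the cover hangs upright, self-centred by the gable, ridge along the bar.
- rail_mid (a point): Middle of the axis of the horizontal bar of the steel rail (fixed): a round bar 12 mm in diameter along the y axis of this frame, 120 mm above the worktop, 180 mm between the axes of its two upright posts, which are 16 mm in diameter with 50 mm foot discs. Nothing else is on it. z up.
- rail: The whole steel rail; origin on the worktop below the middle of the bar, same axes as rail_mid.
- cover: Dust cover (loose, about 0.15 kg): grey painted tunnel like a small gabled house, open at both ends; 88 mm long (x), 88 mm wide inside, 97 mm over all (y), walls 3 mm, roof slopes of 30 degrees. Origin mid-way in the plane of its hem (lower edge). It starts over the cassette, hem on the dock's base plate, ridge along the dock's x; it lifts straight off.
- dock: Dock (fixed): grey base plate 116 x 110 x 8 mm with corner guides, end stops and two side lips, whose tops are 36 mm above the worktop and whose walls reach 38.5 mm either side (y) of the centre. Origin at the centre of the plate's underside on the worktop; x along the cassette's length, y across it through the two catches.
- cassette_pinch (a point): Point midway between the cassette's two finger pads, at mid height, 56 mm above its underside (64 mm above the worktop when seated). The pads are upright, 28 mm wide (x), 28 mm high; their outer faces, at y and -y of this point, are 60 mm apart free and 46 mm apart pinched fully. Same axes as the dock.
- cassette: Slide cassette (loose, about 0.21 kg): white open frame 84 x 30 x 63 mm (x, y, z) of upright glass slides reaching 73 mm up, with a grey sprung catch on each long side. Origin: centre of its underside, 8 mm above the worktop when seated; z up. A tooth on each catch sits under a lip of the dock: it rises only 2 mm until both catches are pressed in by about 5 mm.
- catch_a (a joint): Travel of the catch on the cassette's +y side, m: 0 free, 0.007 fully pressed in; a spring resists with 3 N at first to 6 N at the end.
- catch_b (a joint): The same for the catch on the -y side.
- timer: Bystander: small white bench timer with a sloping face, 55 x 66 x 34 mm, loose; origin under its centre.
- dish: Bystander: lidded clear petri dish, 61 mm in diameter, 15 mm high, loose; origin under its centre.
- dropper: Bystander: amber dropper bottle with black bulb, 33 mm in diameter, 100 mm high, loose; origin under its centre.
- jar: Bystander: white-lidded specimen jar, 56 mm in diameter, 72 mm high, loose; origin under its centre.
Mind the look-alikes: they are no part of the job. What is shaped like the cassette but yellow is not meant.

How it is judged (in metres and radians):
On the way, in this order (a step that is already met when the one before it is completed fails the run):
1. the cover hangs astride the bar, let go, while the cassette is still seated (x of cover_ridge in the frame of rail_mid between -0.012 and 0.012 m and y of cover_ridge in the frame of rail_mid between -0.045 and 0.045 m and z of cover_ridge in the frame of rail_mid between 0.002 and 0.014 m and angle between the x axis of cover_ridge and the y axis of rail_mid, either way round below 0.2 rad and angle between cover_ridge's own z axis and vertical below 0.25 rad and contact force between cover and rail above 0.3 N and contact force between cover and the arm below 0.05 N and contact force between cover and the fingers below 0.05 N and height (world z) of cassette below 0.015 m), for 0.3 s.
2. both catches are pinched in by the fingers while the cassette is still in the dock (value of joint each of catch_a, catch_b above 0.0055 m and contact force between the fingers and cassette above 2 N and height (world z) of cassette below 0.015 m and horizontal distance between cassette and dock below 0.01 m), for 0.1 s.
At the end, for the whole second after the job is handed in: Cassette held by the fingers, both catches in over 5.5 mm, underside over 90 mm up, tilt under 0.25 rad, still, touching nothing else; cover untouched astride the bar: ridge within 12 mm sideways, 2 to 14 mm above the bar axis, 45 mm of mid-bar, 0.2 rad along it, tilt under 0.25 rad (x of cover_ridge in the frame of rail_mid between -0.012 and 0.012 m and y of cover_ridge in the frame of rail_mid between -0.045 and 0.045 m and z of cover_ridge in the frame of rail_mid between 0.002 and 0.014 m and angle between the x axis of cover_ridge and the y axis of rail_mid, either way round below 0.2 rad and angle between each of cover_ridge, cassette's own z axis and vertical below 0.25 rad and contact force between cover and rail above 0.3 N and contact force between cover and the arm below 0.05 N and contact force between cover and the fingers below 0.05 N and value of joint each of catch_a, catch_b above 0.0055 m and contact force between the fingers and cassette above 2 N and height (world z) of cassette above 0.09 m and linear speed of each of cassette, cover below 0.02 m/s and angular speed of cassette below 0.2 rad/s and contact force between cassette and dock below 0.05 N and contact force between cassette and cover below 0.05 N and contact force between cassette and rail below 0.05 N and contact force between cassette and timer below 0.05 N and contact force between cassette and dish below 0.05 N and contact force between cassette and dropper below 0.05 N and contact force between cassette and jar below 0.05 N); the arm keeps its last pose, push and grip.
It fails at once if a bystander is pushed more than 30 mm (distance of any of timer, dish, dropper, jar from where it was at the start of the episode above 0.03 m).
It fails at once if the cassette is tipped by more than 0.5 rad (angle between cassette's own z axis and vertical above 0.5 rad).
It also fails if it takes over 51 s, if anything falls off the work surface, if the arm or the gripper's body presses on something with over 40 N, if the wrist force passes 120 N, or if a joint passes its speed limit or range.

## Working session

There is one attempt and no reset: what is moved stays moved. The work goes in short steps, Python scripts to look and compute and a tool call to move; the robot and the scene stay as the last step left them, time stands still between calls to the robot, and variables do not carry over. Pictures are saved under pics/ and viewed, about 8 in all and at most 12, crops included, and the job is handed in when it is done.

Besides the shell and the picture viewer there is one more tool, called in YAML: its name, and indented under it one key for each argument. drive_tool: Moves the arm, as the interface text tells. Its arguments: {"type":"object","properties":{"targets":{"type":"array","items":{"type":"object","properties":{"grip":{"type":"number"},"x":{"type":"number"},"y":{"type":"number"},"z":{"type":"number"},"wx":{"type":"number"},"wy":{"type":"number"},"wz":{"type":"number"}}}}},"required":["targets"]}

```bash
mkdir -p pics
cat > h.py <<'E'
import numpy as np, cv2
from scipy.spatial.transform import Rotation as R
from cell import manip
def grab(n):
    f=manip.grab_frame(n); f['R']=cv2.Rodrigues(np.array(f['rvec'],float))[0]; f['t']=np.array(f['tvec'],float).reshape(3)
    f['c']=-f['R'].T@f['t']; f['im']=np.array(f['pixels']); return f
def ray(f,u,v): return f['R'].T@np.array([(u-f['cx'])/f['fx'],(v-f['cy'])/f['fy'],1.])
def onz(f,u,v,z):
    d=ray(f,u,v); return f['c']+d*(z-f['c'][2])/d[2]
def proj(f,p):
    q=(f['R']@np.array(p,float).reshape(-1,3).T).T+f['t']; return np.c_[q[:,0]/q[:,2]*f['fx']+f['cx'],q[:,1]/q[:,2]*f['fy']+f['cy']]
def tri(f,a,g,b):
    A=np.zeros((3,3));y=np.zeros(3)
    for c,d in((f['c'],ray(f,*a)),(g['c'],ray(g,*b))):
        d=d/np.linalg.norm(d);P=np.eye(3)-np.outer(d,d);A+=P;y+=P@c
    return np.linalg.solve(A,y)
def st():
    s=manip.get_state(); print('t',s['time'],'pos',np.round(s['tool_pos'],1),'axes xyz cols\n',np.round(R.from_quat(s['tool_rot']).as_matrix(),3),'\nF',np.round(s['contact_force'],1),'open',s['opening'],'q',np.round(s['joint_pos'],2)); return s
E
python3 - <<'E'
from h import *
st()
for n in('top','side'):
    f=grab(n); cv2.imwrite(f'pics/{n}0.png',f['im']); print(n,f['c'].round(),f['fx'],f['R'].round(2).tolist())
E
```

```text
t 0.0 pos [ 252.5 -625.2  230. ] axes xyz cols
 [[-0.927 -0.001  0.374]
 [-0.374  0.002 -0.927]
 [-0.    -1.    -0.002]] 
F [0.2 0.1 1.1] open 85.69012050160433 q [-1.22  0.26  1.61 -0.    1.27 -0.04]
top [ 294.    8. 1185.] 447.88510798129164 [[-0.09, -1.0, -0.0], [-0.98, 0.09, -0.2], [0.2, -0.02, -0.98]]
side [  73. -647.  433.] 373.7721867508174 [[0.84, -0.55, 0.02], [-0.19, -0.32, -0.93], [0.51, 0.77, -0.37]]
```

View pics/top0.png

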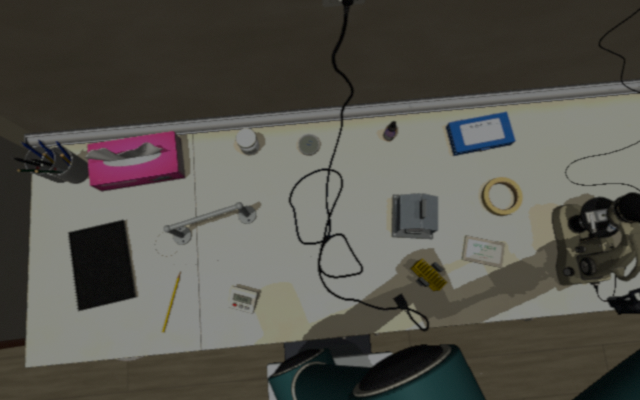

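View pics/side0.png

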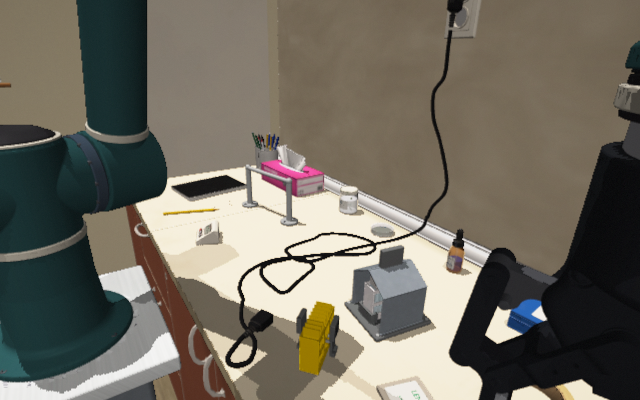

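The top view shows the covered dock at (415,215) with its fin at about (421,208), and the rail bar from (168,228) to (240,208). The yellow look-alike is at (429,275) and isn't the target. The side view shows the cover with the white cassette inside at (385,295), the yellow decoy at (318,338), and the rail at (270,190).

Run:
```python
from h import *
t=cv2.imread('pics/top0.png'); s=cv2.imread('pics/side0.png')
def c(im,u,v,w,h,k): 
    return cv2.resize(cv2.convertScaleAbs(im[v:v+h,u:u+w],alpha=1.4),(w*k,h*k),interpolation=cv2.INTER_NEAREST)
a=np.hstack([c(t,385,185,66,50,6),c(t,155,195,66*6//4+1,75,4)])
b=np.hstack([c(s,340,240,99,75,4),c(s,235,155,99,75,4)])
w=min(a.shape[1],b.shape[1]); cv2.imwrite('pics/crop1.png',np.vstack([a[:,:w],b[:,:w]])); print(a.shape,b.shape)
```

```text
(300, 796, 3) (300, 792, 3)
```

View pics/crop1.png

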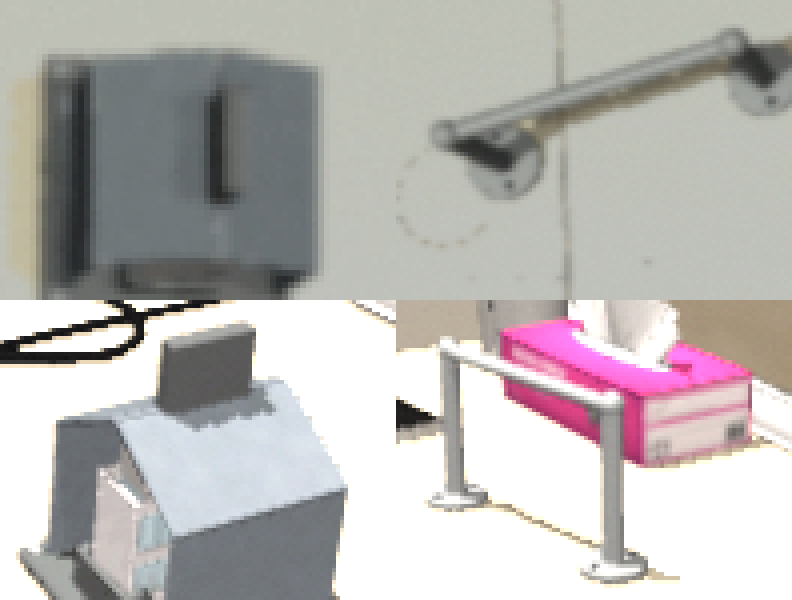

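Run:
```python
from h import *
t=grab('top');s=grab('side')
T=lambda X,Y:(155+(X-396)/4,195+Y/4)
S2=lambda X,Y:(235+(X-396)/4,155+(Y-300)/4)
S1=lambda X,Y:(340+X/4,240+(Y-300)/4)
D=lambda X,Y:(385+X/6,185+Y/6)
L=tri(t,T(445,133),s,S2(450,345));Rr=tri(t,T(733,42),s,S2(608,400))
print('rail tri',L,Rr,np.linalg.norm(L-Rr))
a=onz(t,*T(445,133),123);b=onz(t,*T(733,42),123);print('onz',a,b,np.linalg.norm(a-b))
a=onz(s,*S2(450,345),123);b=onz(s,*S2(608,400),123);print('side onz',a,b)
a=onz(t,*T(506,168),4);b=onz(t,*T(768,86),4);print('feet top',a,b,np.linalg.norm(a-b))
a=onz(s,*S2(458,496),4);b=onz(s,*S2(613,568),4);print('feet side',a,b,np.linalg.norm(a-b))
for p in[(227,90),(227,202)]: print('fin top',onz(t,*D(*p),138))
for p in[(163,343),(250,325)]: print('fin side',onz(s,*S1(*p),138))
# roof far edges, hem
for n,p in dict(eaveR0=(320,70),eaveR1=(320,275)).items(): print(n,onz(t,*D(*p),80))
```

```text
rail tri [498.01959921 358.80406847 122.69565235] [535.88665656 183.87684785 123.10972083] 178.97937869211287
onz [496.19511888 359.38210782 123.        ] [535.57436792 184.05157807 123.        ] 179.69841378893298
side onz [499.48305672 357.42234317 123.        ] [536.44776061 184.133643   123.        ]
feet top [491.47031997 359.00686978   4.        ] [530.33074248 182.17866663   4.        ] 181.0479104095777
feet side [498.0795767  353.37399721   4.        ] [534.41567959 175.70853447   4.        ] 181.3431251082784
fin top [ 504.00670741 -256.76381718  138.        ]
fin top [ 459.0249437  -250.42071347  138.        ]
fin side [ 462.56721327 -257.12063534  138.        ]
fin side [ 504.68065061 -264.50904341  138.        ]
eaveR0 [ 520.50559185 -311.64515257   80.        ]
eaveR1 [ 434.01916109 -298.8412015    80.        ]
```

drive_tool:
  targets:
    - {"wy": 0.106,"grip": 8.5}
    - {"wy": 0.106,"grip": 8.5}
    - {"wy": 0.106,"grip": 8.5}
    - {"wy": 0.106,"grip": 8.5}
    - {"wy": 0.108,"grip": 8.5}

```text
invalid input at $.targets[0]: expected keys grip, x, y, z, wx, wy, wz
```

drive_tool:
  targets:
    - {"z": -4}
    - {"z": -4}
    - {"z": -4}
    - {"z": -4}
    - {"z": -4}

```text
invalid input at $.targets[0]: expected keys grip, x, y, z, wx, wy, wz
```

drive_tool:
  targets:
    - {"x": -1.73,"z": -2}
    - {"x": -1.73,"z": -2}
    - {"x": -1.73,"z": -2}
    - {"x": -1.73,"z": -2}
    - {"x": -1.73,"z": -2}

```text
invalid input at $.targets[0]: expected keys grip, x, y, z, wx, wy, wz
```

drive_tool:
  targets:
    - {"x": -1.73,"z": -2}
    - {"x": -1.73,"z": -2}
    - {"x": -1.73,"z": -2}
    - {"x": -1.73,"z": -2}
    - {"x": -1.73,"z": -2}

```text
invalid input at $.targets[0]: expected keys grip, x, y, z, wx, wy, wz
```

drive_tool:
  targets:
    - {"y": 2}
    - {"y": 2}
    - {"y": 1}
    - {}
    - {}

```text
invalid input at $.targets[0]: expected keys grip, x, y, z, wx, wy, wz
```

Run:
```python
from h import *
s=st(); f=grab('side'); im=f['im']
cv2.imwrite('pics/s1.png',cv2.resize(im[120:350,280:520],None,fx=2.5,fy=2.5,interpolation=cv2.INTER_CUBIC))
print(proj(f,[s['tool_pos']]))
```

```text
t 0.2 pos [ 252.6 -625.4  230.4] axes xyz cols
 [[-0.927 -0.     0.374]
 [-0.374  0.001 -0.927]
 [-0.    -1.    -0.001]] 
F [-0.6  0.2 -0.6] open 85.36221111496624 q [-1.22  0.26  1.6   0.    1.27 -0.04]
[[587.57124446 502.2967066 ]]
```

View pics/s1.png

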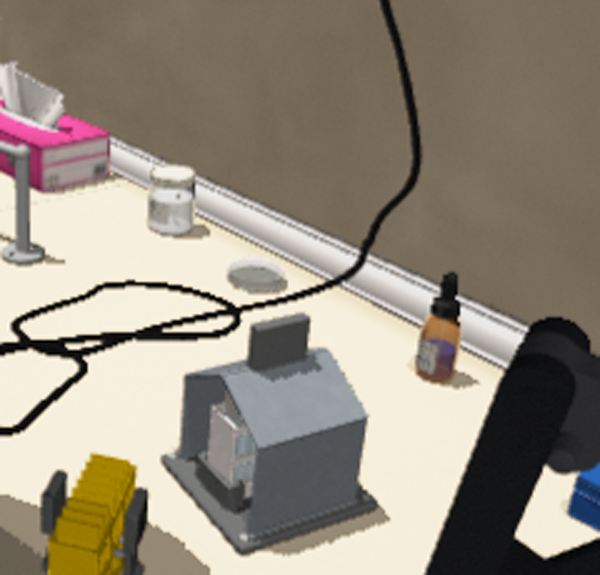

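The calls were refused because every key is needed, so the arm hasn't moved. The crop shows the covered dock, with the white cassette inside and the fin at crop (278,342), and the yellow decoy standing apart from it.

drive_tool:
  targets:
    - {"grip": 8.5,"x": 0,"y": 0,"z": 0,"wx": 0,"wy": 0.106,"wz": 0}
    - {"grip": 8.5,"x": 0,"y": 0,"z": 0,"wx": 0,"wy": 0.106,"wz": 0}
    - {"grip": 8.5,"x": 0,"y": 0,"z": 0,"wx": 0,"wy": 0.106,"wz": 0}
    - {"grip": 8.5,"x": 0,"y": 0,"z": 0,"wx": 0,"wy": 0.106,"wz": 0}
    - {"grip": 8.5,"x": 0,"y": 0,"z": 0,"wx": 0,"wy": 0.108,"wz": 0}

```text
time: 0.67
tool_pos: [252.7, -625.8, 231.1]
tool_rot: [0.054, 0.705, -0.705, -0.054]
contact_force: [-0.3, 1.1, -0.4]
opening: 85.4
```

drive_tool:
  targets:
    - {"grip": 8.5,"x": 0,"y": 0,"z": -4,"wx": 0,"wy": 0,"wz": 0}
    - {"grip": 8.5,"x": 0,"y": 0,"z": -4,"wx": 0,"wy": 0,"wz": 0}
    - {"grip": 8.5,"x": 0,"y": 0,"z": -4,"wx": 0,"wy": 0,"wz": 0}
    - {"grip": 8.5,"x": 0,"y": 0,"z": -4,"wx": 0,"wy": 0,"wz": 0}
    - {"grip": 8.5,"x": 0,"y": 0,"z": -4,"wx": 0,"wy": 0,"wz": 0}

```text
time: 1.08
tool_pos: [282.1, -426.2, 230.9]
tool_rot: [0.053, 0.705, -0.705, -0.053]
contact_force: [0.1, 0.9, 0.6]
opening: 85.0
```

drive_tool:
  targets:
    - {"grip": 8.5,"x": -1.73,"y": 0,"z": -2,"wx": 0,"wy": 0,"wz": 0}
    - {"grip": 8.5,"x": -1.73,"y": 0,"z": -2,"wx": 0,"wy": 0,"wz": 0}
    - {"grip": 8.5,"x": -1.73,"y": 0,"z": -2,"wx": 0,"wy": 0,"wz": 0}
    - {"grip": 8.5,"x": -1.73,"y": 0,"z": -2,"wx": 0,"wy": 0,"wz": 0}
    - {"grip": 8.5,"x": -1.73,"y": 0,"z": -2,"wx": 0,"wy": 0,"wz": 0}

```text
time: 1.5
tool_pos: [383.3, -340.9, 231.5]
tool_rot: [-0.053, -0.705, 0.705, 0.052]
contact_force: [0.1, -1.0, 0.6]
opening: 85.1
```

drive_tool:
  targets:
    - {"grip": 8.5,"x": -1.73,"y": 0,"z": -2,"wx": 0,"wy": 0,"wz": 0}
    - {"grip": 8.5,"x": -1.73,"y": 0,"z": -2,"wx": 0,"wy": 0,"wz": 0}
    - {"grip": 8.5,"x": -1.73,"y": 0,"z": -2,"wx": 0,"wy": 0,"wz": 0}
    - {"grip": 8.5,"x": -1.73,"y": 0,"z": -2,"wx": 0,"wy": 0,"wz": 0}
    - {"grip": 8.5,"x": -1.73,"y": 0,"z": -2,"wx": 0,"wy": 0,"wz": 0}

```text
time: 1.92
tool_pos: [483.7, -254.8, 231.3]
tool_rot: [-0.052, -0.705, 0.705, 0.052]
contact_force: [-0.1, -1.7, 0.5]
opening: 85.2
```

Run:
```python
from h import *
s=st(); f=grab('side'); im=f['im']; g=grab('top')
a=cv2.resize(im[180:340,330:480],(600,640),interpolation=cv2.INTER_CUBIC)[:600]
cv2.imwrite('pics/s2.png',a)
p=s['tool_pos'];m=R.from_quat(s['tool_rot']).as_matrix()
print(proj(f,[p,p+42*m[:,2],p-42*m[:,2],[483,-256.5,138]]))
```

```text
t 1.9167 pos [ 483.7 -254.8  231.3] axes xyz cols
 [[-0.989  0.    -0.148]
 [ 0.148 -0.    -0.989]
 [-0.    -1.     0.   ]] 
F [-0.1 -1.7  0.5] open 85.20110355819939 q [-0.53  0.02  1.88 -0.    1.24  1.19]
[[394.71916532 194.48464107]
 [411.6063326  203.58475102]
 [379.73897845 186.41215943]
 [389.66402903 247.50146757]]
```

View pics/s2.png

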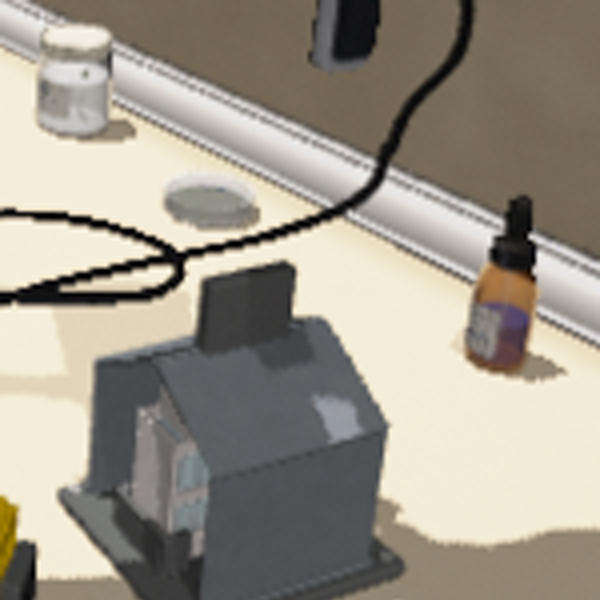

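The fin top centre sits at crop (249,272), about 2.5 px right of the prediction. I'll shift about 3.5 mm along tool z and descend.

drive_tool:
  targets:
    - {"grip": 8.5,"x": -0.1,"y": 2.4,"z": 0.35,"wx": 0,"wy": 0,"wz": 0}
    - {"grip": 8.5,"x": 0,"y": 2.4,"z": 0,"wx": 0,"wy": 0,"wz": 0}
    - {"grip": 8.5,"x": 0,"y": 2.4,"z": 0,"wx": 0,"wy": 0,"wz": 0}
    - {"grip": 8.5,"x": 0,"y": 2.4,"z": 0,"wx": 0,"wy": 0,"wz": 0}
    - {"grip": 8.5,"x": 0,"y": 2.4,"z": 0,"wx": 0,"wy": 0,"wz": 0}

```text
time: 2.43
tool_pos: [482.7, -259.9, 110.3]
tool_rot: [-0.052, -0.705, 0.705, 0.052]
contact_force: [0.7, 0.2, -0.0]
opening: 85.0
```

drive_tool:
  targets:
    - {"grip": 0.5,"x": 0,"y": 0,"z": 0,"wx": 0,"wy": 0,"wz": 0}
    - {"grip": 0.5,"x": 0,"y": 0,"z": 0,"wx": 0,"wy": 0,"wz": 0}
    - {"grip": 0.5,"x": 0,"y": 0,"z": 0,"wx": 0,"wy": 0,"wz": 0}
    - {"grip": 0.5,"x": 0,"y": 0,"z": 0,"wx": 0,"wy": 0,"wz": 0}
    - {"grip": 0.5,"x": 0,"y": 0,"z": 0,"wx": 0,"wy": 0,"wz": 0}

```text
time: 2.85
tool_pos: [484.7, -260.4, 113.5]
tool_rot: [-0.054, -0.705, 0.706, 0.051]
contact_force: [-0.4, 0.3, 0.5]
opening: 24.9
```

drive_tool:
  targets:
    - {"grip": 0.5,"x": 0,"y": 0,"z": 0,"wx": 0,"wy": 0,"wz": 0}
    - {"grip": 0.5,"x": 0,"y": 0,"z": 0,"wx": 0,"wy": 0,"wz": 0}
    - {"grip": 0.5,"x": 0,"y": 0,"z": 0,"wx": 0,"wy": 0,"wz": 0}
    - {"grip": 0.5,"x": 0,"y": 0,"z": 0,"wx": 0,"wy": 0,"wz": 0}
    - {"grip": 0.5,"x": 0,"y": 0,"z": 0,"wx": 0,"wy": 0,"wz": 0}

```text
time: 3.27
tool_pos: [484.1, -259.6, 112.4]
tool_rot: [-0.053, -0.705, 0.705, 0.052]
contact_force: [-0.6, 2.3, 6.1]
opening: 9.0
```

drive_tool:
  targets:
    - {"grip": 0.5,"x": 0,"y": -1,"z": 0,"wx": 0,"wy": 0,"wz": 0}
    - {"grip": 0.5,"x": 0,"y": -2,"z": 0,"wx": 0,"wy": 0,"wz": 0}
    - {"grip": 0.5,"x": 0,"y": -3,"z": 0,"wx": 0,"wy": 0,"wz": 0}
    - {"grip": 0.5,"x": 0,"y": -3,"z": 0,"wx": 0,"wy": 0,"wz": 0}
    - {"grip": 0.5,"x": 0,"y": -3,"z": 0,"wx": 0,"wy": 0,"wz": 0}

```text
time: 3.68
tool_pos: [482.6, -259.1, 232.0]
tool_rot: [0.052, 0.705, -0.705, -0.053]
contact_force: [0.6, 0.5, -0.8]
opening: 8.7
```

drive_tool:
  targets:
    - {"grip": 0.5,"x": 0,"y": -2,"z": 0,"wx": 0,"wy": 0,"wz": 0}
    - {"grip": 0.5,"x": 0,"y": -1,"z": 0,"wx": 0,"wy": 0,"wz": 0}
    - {"grip": 0.5,"x": 0,"y": 0,"z": 0,"wx": 0,"wy": 0,"wz": 0}
    - {"grip": 0.5,"x": 0,"y": 0,"z": 0,"wx": 0,"wy": 0,"wz": 0}
    - {"grip": 0.5,"x": 0,"y": 0,"z": 0,"wx": 0,"wy": 0,"wz": 0}

```text
time: 4.1
tool_pos: [482.3, -258.8, 259.1]
tool_rot: [0.051, 0.706, -0.705, -0.054]
contact_force: [-0.4, -0.7, -0.6]
opening: 8.6
```

Run:
```python
from h import *
s=st(); f=grab('side'); im=f['im']; g=grab('top')
a=cv2.resize(im[110:360,300:500],(480,600),interpolation=cv2.INTER_CUBIC)
b=cv2.resize(g['im'][150:310,360:480],(320,427),interpolation=cv2.INTER_CUBIC)
o=np.zeros((600,800,3),np.uint8);o[:,:480]=a;o[:427,480:]=b
cv2.imwrite('pics/s3.png',o); cv2.imwrite('pics/side3.png',im); cv2.imwrite('pics/top3.png',g['im'])
```

```text
t 4.1 pos [ 482.3 -258.8  259.1] axes xyz cols
 [[-0.989 -0.003 -0.148]
 [ 0.148  0.002 -0.989]
 [ 0.003 -1.    -0.001]] 
F [-0.4 -0.7 -0.6] open 8.588125246389426 q [-0.54  0.01  1.84 -0.    1.3   1.18]
```

View pics/s3.png

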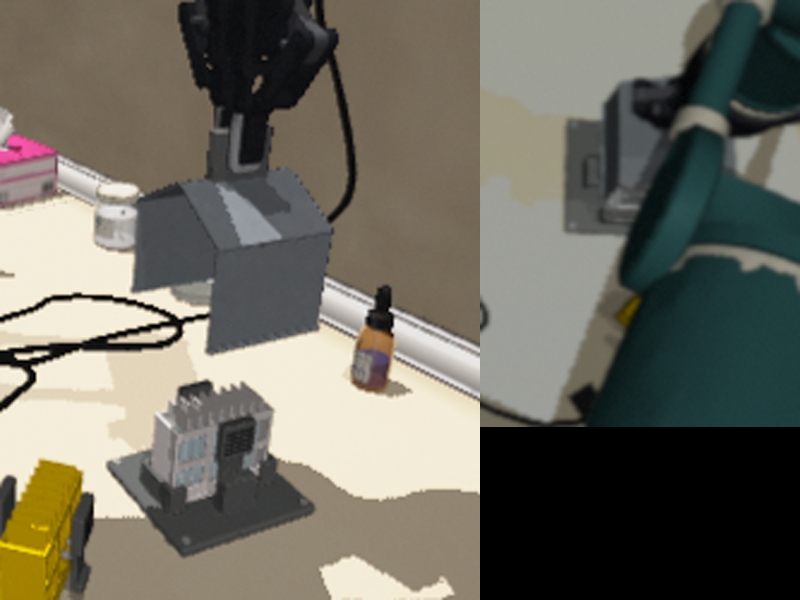

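The cover is held by its fin, crop (235,170), and hangs upright. The white cassette is still seated at (210,440), with its pads at (237,438) and (195,388). Next I carry the cover to the rail.

drive_tool:
  targets:
    - {"grip": 0.5,"x": 0.31,"y": 0,"z": -3.53,"wx": 0,"wy": 0,"wz": 0}
    - {"grip": 0.5,"x": 0.31,"y": 0,"z": -3.53,"wx": 0,"wy": 0,"wz": 0}
    - {"grip": 0.5,"x": 0.31,"y": 0,"z": -3.53,"wx": 0,"wy": 0,"wz": 0}
    - {"grip": 0.5,"x": 0.31,"y": 0,"z": -3.53,"wx": 0,"wy": 0,"wz": 0}
    - {"grip": 0.5,"x": 0.31,"y": 0,"z": -3.53,"wx": 0,"wy": 0,"wz": 0}

```text
time: 4.62
tool_pos: [493.1, -81.0, 259.6]
tool_rot: [0.052, 0.705, -0.705, -0.054]
contact_force: [0.2, -0.3, -1.0]
opening: 9.2
```

drive_tool:
  targets:
    - {"grip": 0.5,"x": 0.31,"y": 0,"z": -3.53,"wx": 0,"wy": 0,"wz": 0}
    - {"grip": 0.5,"x": 0.31,"y": 0,"z": -3.53,"wx": 0,"wy": 0,"wz": 0}
    - {"grip": 0.5,"x": 0.31,"y": 0,"z": -3.53,"wx": 0,"wy": 0,"wz": 0}
    - {"grip": 0.5,"x": 0.31,"y": 0,"z": -3.53,"wx": 0,"wy": 0,"wz": 0}
    - {"grip": 0.5,"x": 0.31,"y": 0,"z": -3.53,"wx": 0,"wy": 0,"wz": 0}

```text
time: 5.03
tool_pos: [503.8, 95.9, 259.7]
tool_rot: [-0.051, -0.705, 0.705, 0.053]
contact_force: [0.9, -0.2, -0.7]
opening: 8.7
```

drive_tool:
  targets:
    - {"grip": 0.5,"x": 0.31,"y": 0,"z": -3.53,"wx": 0,"wy": 0,"wz": 0}
    - {"grip": 0.5,"x": 0.31,"y": 0,"z": -3.53,"wx": 0,"wy": 0,"wz": 0}
    - {"grip": 0.5,"x": 0.31,"y": 0,"z": -3.53,"wx": 0,"wy": 0,"wz": 0}
    - {"grip": 0.5,"x": 0.31,"y": 0,"z": -3.53,"wx": 0,"wy": 0,"wz": 0}
    - {"grip": 0.5,"x": 0.31,"y": 0,"z": -3.53,"wx": 0,"wy": 0,"wz": 0}

```text
time: 5.45
tool_pos: [514.6, 272.6, 259.4]
tool_rot: [-0.051, -0.705, 0.706, 0.053]
contact_force: [1.2, -1.0, -1.3]
opening: 8.6
```

drive_tool:
  targets:
    - {"grip": 0.5,"x": 0,"y": 0,"z": 0,"wx": 0,"wy": -0.1,"wz": 0}
    - {"grip": 0.5,"x": 0,"y": 0,"z": 0,"wx": 0,"wy": -0.1,"wz": 0}
    - {"grip": 0.5,"x": 0,"y": 0,"z": 0,"wx": 0,"wy": -0.1,"wz": 0}
    - {"grip": 0.5,"x": 0,"y": 0,"z": 0,"wx": 0,"wy": -0.1,"wz": 0}
    - {"grip": 0.5,"x": 0,"y": 0,"z": 0,"wx": 0,"wy": -0.1,"wz": 0}

```text
time: 5.87
tool_pos: [514.7, 271.1, 259.2]
tool_rot: [0.127, -0.696, 0.696, -0.124]
contact_force: [-0.5, -0.9, -0.5]
opening: 9.0
```

drive_tool:
  targets:
    - {"grip": 0.5,"x": 0,"y": 0,"z": 0,"wx": 0,"wy": -0.1,"wz": 0}
    - {"grip": 0.5,"x": 0,"y": 0,"z": 0,"wx": 0,"wy": -0.1,"wz": 0}
    - {"grip": 0.5,"x": 0,"y": 0,"z": 0,"wx": 0,"wy": -0.1,"wz": 0}
    - {"grip": 0.5,"x": 0,"y": 0,"z": 0,"wx": 0,"wy": -0.1,"wz": 0}
    - {"grip": 0.5,"x": 0,"y": 0,"z": 0,"wx": 0,"wy": -0.1,"wz": 0}

```text
time: 6.28
tool_pos: [514.8, 270.8, 259.3]
tool_rot: [0.295, -0.643, 0.643, -0.293]
contact_force: [1.2, -0.1, -1.6]
opening: 8.7
```

drive_tool:
  targets:
    - {"grip": 0.5,"x": 0,"y": 0,"z": 0,"wx": 0,"wy": -0.1,"wz": 0}
    - {"grip": 0.5,"x": 0,"y": 0,"z": 0,"wx": 0,"wy": -0.1,"wz": 0}
    - {"grip": 0.5,"x": 0,"y": 0,"z": 0,"wx": 0,"wy": -0.1,"wz": 0}
    - {"grip": 0.5,"x": 0,"y": 0,"z": 0,"wx": 0,"wy": -0.1,"wz": 0}
    - {"grip": 0.5,"x": 0,"y": 0,"z": 0,"wx": 0,"wy": -0.1,"wz": 0}

```text
time: 6.7
tool_pos: [514.8, 270.7, 259.3]
tool_rot: [-0.445, 0.551, -0.55, 0.443]
contact_force: [0.7, 0.3, -1.1]
opening: 8.6
```

drive_tool:
  targets:
    - {"grip": 0.5,"x": 0,"y": 0,"z": 0,"wx": 0,"wy": -0.1,"wz": 0}
    - {"grip": 0.5,"x": 0,"y": 0,"z": 0,"wx": 0,"wy": -0.1,"wz": 0}
    - {"grip": 0.5,"x": 0,"y": 0,"z": 0,"wx": 0,"wy": -0.1,"wz": 0}
    - {"grip": 0.5,"x": 0,"y": 0,"z": 0,"wx": 0,"wy": -0.1,"wz": 0}
    - {"grip": 0.5,"x": 0,"y": 0,"z": 0,"wx": 0,"wy": -0.032,"wz": 0}

```text
time: 7.12
tool_pos: [514.8, 270.7, 259.2]
tool_rot: [0.552, -0.443, 0.442, -0.55]
contact_force: [-0.6, -0.5, -0.6]
opening: 8.9
```

Run:
```python
from h import *
s=st(); f=grab('side'); im=f['im']; g=grab('top')
cv2.imwrite('pics/side4.png',im);cv2.imwrite('pics/top4.png',g['im'])
a=cv2.resize(im[90:240,220:340],(480,600),interpolation=cv2.INTER_CUBIC)
b=cv2.resize(g['im'][170:280,150:270],(320,293),interpolation=cv2.INTER_CUBIC)
# dock area, now clear from above
c=cv2.resize(g['im'][185:250,385:455],(320,297),interpolation=cv2.INTER_CUBIC)
o=np.zeros((600,800,3),np.uint8);o[:,:480]=a;o[:293,480:]=b;o[303:600,480:]=c
cv2.imwrite('pics/s4.png',o)
```

```text
t 7.1167 pos [514.8 270.7 259.2] axes xyz cols
 [[ 0.216 -0.003  0.976]
 [-0.976 -0.001  0.216]
 [ 0.001 -1.    -0.003]] 
F [-0.6 -0.5 -0.6] open 8.912245916277255 q [0.44 0.07 1.77 0.   1.3  0.22]
```

View pics/s4.png

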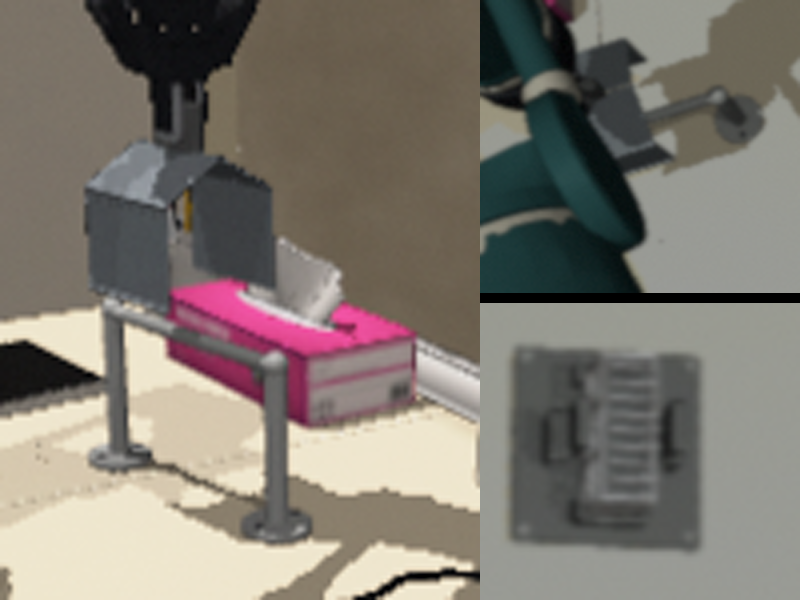

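The cover is above the bar with its ridge parallel to it (crop (180,160) over bar (190,335)). The lower right inset shows the exposed cassette, crop (628,430), in the dock, with pads at (560,435) and (675,435). Lowering now.

drive_tool:
  targets:
    - {"grip": 0.5,"x": 0,"y": 2,"z": 0.15,"wx": 0,"wy": 0,"wz": 0}
    - {"grip": 0.5,"x": 0,"y": 2.5,"z": 0,"wx": 0,"wy": 0,"wz": 0}
    - {"grip": 0.5,"x": 0,"y": 2.5,"z": 0,"wx": 0,"wy": 0,"wz": 0}
    - {"grip": 0.5,"x": 0,"y": 2,"z": 0,"wx": 0,"wy": 0,"wz": 0}
    - {"grip": 0.5,"x": 0,"y": 1,"z": 0,"wx": 0,"wy": 0,"wz": 0}

```text
time: 7.63
tool_pos: [514.6, 270.3, 156.9]
tool_rot: [0.552, -0.445, 0.443, -0.548]
contact_force: [-0.0, -0.5, -1.8]
opening: 8.5
```

drive_tool:
  targets:
    - {"grip": 0.5,"x": 0,"y": 0.8,"z": 0,"wx": 0,"wy": 0,"wz": 0}
    - {"grip": 0.5,"x": 0,"y": 0.6,"z": 0,"wx": 0,"wy": 0,"wz": 0}
    - {"grip": 0.5,"x": 0,"y": 0.4,"z": 0,"wx": 0,"wy": 0,"wz": 0}
    - {"grip": 0.5,"x": 0,"y": 0.3,"z": 0,"wx": 0,"wy": 0,"wz": 0}
    - {"grip": 0.5,"x": 0,"y": 0,"z": 0,"wx": 0,"wy": 0,"wz": 0}

```text
time: 8.05
tool_pos: [517.4, 271.6, 140.6]
tool_rot: [-0.55, 0.444, -0.444, 0.551]
contact_force: [-0.7, 0.6, -0.8]
opening: 8.3
```

Run:
```python
from h import *
s=st(); f=grab('side'); im=f['im']
cv2.imwrite('pics/s5.png',cv2.resize(im[90:240,220:340],(480,600),interpolation=cv2.INTER_CUBIC))
```

```text
t 8.05 pos [517.4 271.6 140.6] axes xyz cols
 [[ 0.211  0.001  0.977]
 [-0.977  0.     0.211]
 [-0.    -1.     0.001]] 
F [-0.7  0.6 -0.8] open 8.299133428968645 q [ 0.44  0.17  1.9  -0.    1.08  0.23]
```

View pics/s5.png

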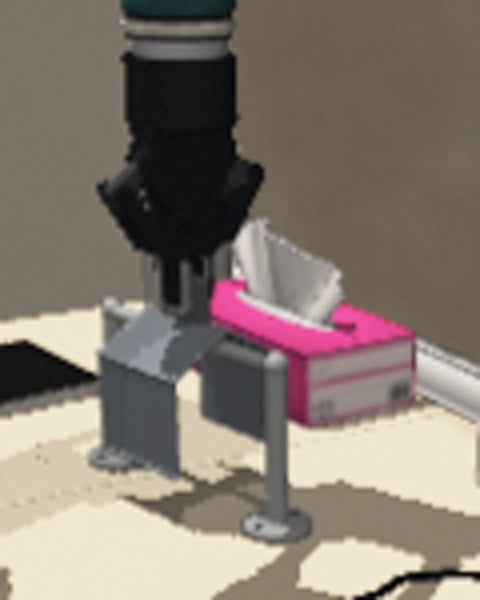

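The cover now straddles the bar, which enters under its ridge at crop (215,350), centred between the posts. Easing down the last few mm.

drive_tool:
  targets:
    - {"grip": 0.5,"x": 0,"y": 0.15,"z": 0,"wx": 0,"wy": 0,"wz": 0}
    - {"grip": 0.5,"x": 0,"y": 0.15,"z": 0,"wx": 0,"wy": 0,"wz": 0}
    - {"grip": 0.5,"x": 0,"y": 0.1,"z": 0,"wx": 0,"wy": 0,"wz": 0}
    - {"grip": 0.5,"x": 0,"y": 0,"z": 0,"wx": 0,"wy": 0,"wz": 0}
    - {"grip": 0.5,"x": 0,"y": 0,"z": 0,"wx": 0,"wy": 0,"wz": 0}

```text
time: 8.52
tool_pos: [517.0, 271.5, 136.4]
tool_rot: [-0.55, 0.444, -0.444, 0.55]
contact_force: [0.2, -0.5, -1.0]
opening: 8.7
```

drive_tool:
  targets:
    - {"grip": 0.5,"x": 0,"y": 0.1,"z": 0,"wx": 0,"wy": 0,"wz": 0}
    - {"grip": 0.5,"x": 0,"y": 0.1,"z": 0,"wx": 0,"wy": 0,"wz": 0}
    - {"grip": 0.5,"x": 0,"y": 0,"z": 0,"wx": 0,"wy": 0,"wz": 0}
    - {"grip": 0.5,"x": 0,"y": 0,"z": 0,"wx": 0,"wy": 0,"wz": 0}
    - {"grip": 0.5,"x": 0,"y": 0,"z": 0,"wx": 0,"wy": 0,"wz": 0}

```text
time: 8.93
tool_pos: [517.6, 271.7, 135.3]
tool_rot: [-0.55, 0.444, -0.444, 0.551]
contact_force: [0.6, -0.8, 6.2]
opening: 8.9
```

Contact force is about +7 N, so the cover is seated on the bar. Releasing and rising.

drive_tool:
  targets:
    - {"grip": 5,"x": 0,"y": 0,"z": 0,"wx": 0,"wy": 0,"wz": 0}
    - {"grip": 5,"x": 0,"y": 0,"z": 0,"wx": 0,"wy": 0,"wz": 0}
    - {"grip": 5,"x": 0,"y": 0,"z": 0,"wx": 0,"wy": 0,"wz": 0}
    - {"grip": 5,"x": 0,"y": 0,"z": 0,"wx": 0,"wy": 0,"wz": 0}
    - {"grip": 5,"x": 0,"y": 0,"z": 0,"wx": 0,"wy": 0,"wz": 0}

```text
time: 9.35
tool_pos: [516.8, 271.4, 133.9]
tool_rot: [0.551, -0.444, 0.444, -0.55]
contact_force: [0.0, -0.2, -0.7]
opening: 49.7
```

drive_tool:
  targets:
    - {"grip": 5,"x": 0,"y": -1,"z": 0,"wx": 0,"wy": 0,"wz": 0}
    - {"grip": 5,"x": 0,"y": -2,"z": 0,"wx": 0,"wy": 0,"wz": 0}
    - {"grip": 5,"x": 0,"y": -2.5,"z": 0,"wx": 0,"wy": 0,"wz": 0}
    - {"grip": 5,"x": 0,"y": -2.5,"z": 0,"wx": 0,"wy": 0,"wz": 0}
    - {"grip": 8.5,"x": 0,"y": -2,"z": 0,"wx": 0,"wy": 0,"wz": 0}

```text
time: 9.77
tool_pos: [517.6, 271.7, 237.1]
tool_rot: [-0.55, 0.444, -0.444, 0.551]
contact_force: [-0.2, -0.0, 0.1]
opening: 60.4
```

Run:
```python
from h import *
s=st(); f=grab('side'); im=f['im']; g=grab('top')
cv2.imwrite('pics/side6.png',im);cv2.imwrite('pics/top6.png',g['im'])
a=cv2.resize(im[90:240,220:340],(480,600),interpolation=cv2.INTER_CUBIC)
b=cv2.resize(im[230:340,330:450],(320,293),interpolation=cv2.INTER_CUBIC)
c=cv2.resize(cv2.convertScaleAbs(g['im'][185:250,385:455],alpha=1.5),(320,297),interpolation=cv2.INTER_CUBIC)
o=np.zeros((600,800,3),np.uint8);o[:,:480]=a;o[:293,480:]=b;o[303:600,480:]=c
cv2.imwrite('pics/s6.png',o)
# expected pixels for nominal dock pose
c0=np.array([483.5,-259.]);ex=np.array([.989,-.148]);ey=np.array([.148,.989])
P=lambda x,y,z:np.r_[c0+x*ex+y*ey,z]
for n,pts in dict(plate=[P(a,b,8) for a in(-58,58) for b in(-55,55)],pads=[P(a,b,78) for b in(-30,30) for a in(-14,14)],glass=[P(a,b,81) for a in(-42,42) for b in(-15,15)]).items():
    for h,k in((g,'top'),(f,'side')): print(n,k,proj(h,pts).round(1).tolist())
```

```text
t 9.7667 pos [517.6 271.7 237.1] axes xyz cols
 [[ 0.211  0.002  0.977]
 [-0.977  0.001  0.211]
 [-0.001 -1.     0.002]] 
F [-0.2 -0.   0.1] open 60.441258196961805 q [0.44 0.09 1.8  0.   1.25 0.23]
plate top [[434.5, 240.7], [392.8, 238.5], [434.6, 197.9], [393.7, 195.8]]
plate side [[373.5, 341.5], [341.0, 302.8], [430.4, 322.5], [392.8, 288.6]]
pads top [[431.5, 219.2], [431.5, 208.2], [407.5, 217.9], [407.7, 207.0]]
pads side [[391.2, 290.1], [405.1, 286.3], [371.3, 272.0], [384.5, 268.7]]
glass top [[425.7, 229.7], [413.6, 229.0], [425.9, 196.8], [414.0, 196.2]]
glass side [[371.8, 287.6], [362.2, 278.3], [413.1, 276.6], [402.4, 268.1]]
```

View pics/s6.png

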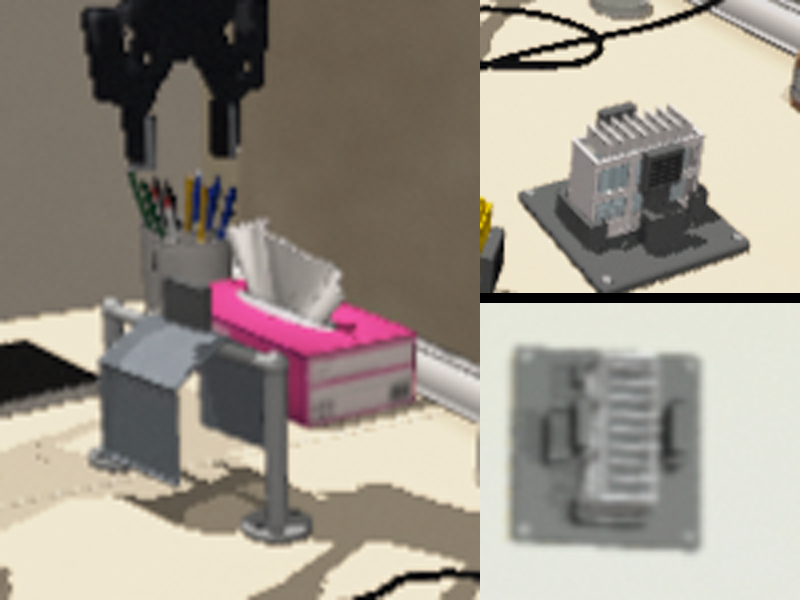

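The cover hangs upright on the bar (crop (160,390)), released, with the fin at (185,305), and the cassette is seated. The dock plate corners look a few mm off my prediction, so I'll measure them properly and overlay the expected pad outlines.

Run:
```python
from h import *
g=grab('top');f=grab('side')
im=g['im'][180:255,380:450].astype(np.uint8)
k=8; big=cv2.resize(im,None,fx=k,fy=k,interpolation=cv2.INTER_CUBIC)
gray=cv2.cvtColor(big,cv2.COLOR_BGR2GRAY); th,m=cv2.threshold(gray,0,255,cv2.THRESH_OTSU)
_,m=cv2.threshold(gray,150 if gray.max()>200 else th,255,cv2.THRESH_BINARY_INV)
cs,_=cv2.findContours(m,cv2.RETR_EXTERNAL,cv2.CHAIN_APPROX_NONE); c=max(cs,key=cv2.contourArea)
bx=cv2.boxPoints(cv2.minAreaRect(c)); px=(bx+.5)/k-.5+[380,180]
W=np.array([onz(g,*p,8) for p in px]); print('top plate',W.round(1).tolist(),W.mean(0),np.linalg.norm(W[0]-W[1]),np.linalg.norm(W[1]-W[2]),gray.max(),th)
# side corners of plate top, hand picked
q=[((518+.5-480)/2.667+329.5,(194.5)/2.667+229.5),((605.5-480)/2.667+329.5,289.5/2.667+229.5),((749.5-480)/2.667+329.5,239.5/2.667+229.5)]
Q=[onz(f,*p,8) for p in q]; print('side plate',np.round(Q,1).tolist(),np.linalg.norm(Q[0]-Q[1]),np.linalg.norm(Q[2]-Q[1]),(Q[0]+Q[2])/2)
c0=np.array([486.5,-257.5]);ex=np.array([.989,-.148]);ey=np.array([.148,.989])
P=lambda x,y,z:np.r_[c0+x*ex+y*ey,z]
def ov(h,u,v,w,hh,k):
    b=cv2.resize(cv2.convertScaleAbs(h['im'][v:v+hh,u:u+w],alpha=1.5 if h is g else 1.6),None,fx=k,fy=k,interpolation=cv2.INTER_CUBIC)
    for pts,col in(([P(a,b_,8) for a,b_ in((-58,-55),(58,-55),(58,55),(-58,55))],(0,0,255)),([P(a,-30,z) for a,z in((-14,50),(14,50),(14,78),(-14,78))],(0,255,0)),([P(a,30,z) for a,z in((-14,50),(14,50),(14,78),(-14,78))],(255,0,255)),([P(a,b_,71) for a,b_ in((-42,-15),(42,-15),(42,15),(-42,15))],(255,200,0))):
        p=((proj(h,pts)-[u,v]+.5)*k-.5); cv2.polylines(b,[p.round().astype(int)],True,col,1)
    return b
a=ov(g,386,188,54,58,7); b=ov(f,338,240,100,105,4)
o=np.zeros((430,800,3),np.uint8);o[:a.shape[0],:a.shape[1]]=a;o[:b.shape[0],390:390+b.shape[1]]=b
cv2.imwrite('pics/s7.png',o)
```

```text
top plate [[436.5, -189.8, 8.0], [554.8, -208.0, 8.0], [540.8, -321.1, 8.0], [422.9, -300.7, 8.0]] [ 488.78125815 -254.87488951    8.        ] 119.6787276453327 113.99337716050108 155 118.0
side plate [[439.7, -198.0, 8.0], [427.5, -301.5, 8.0], [539.6, -316.4, 8.0]] 104.2322648768909 113.05808034153736 [ 489.62237874 -257.19475408    8.        ]
```

View pics/s7.png

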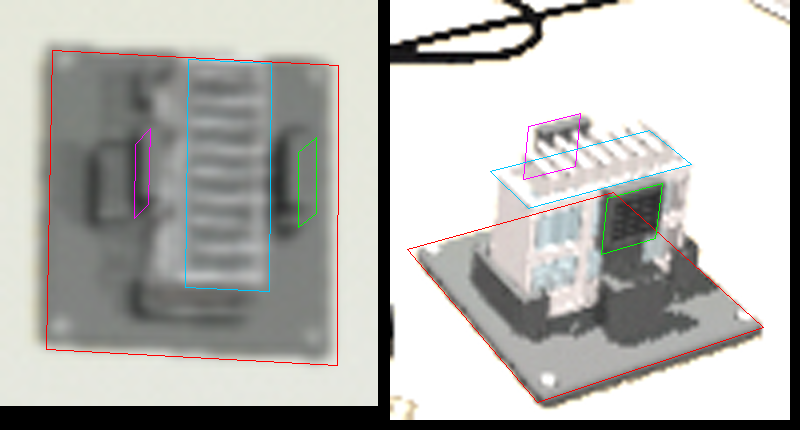

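In the side view the outlines fit the cassette well: near pad at crop (632,217), frame corners (490,172) and (690,165). The top view suggests about 1–2 mm more in x. The plate fits give x 488.8 and 489.6, y −254.9 and −257.2, so I'll use (488, −257). Next I turn the tool +69.3° and travel back.

drive_tool:
  targets:
    - {"grip": 8.5,"x": 0,"y": 0,"z": 0,"wx": 0,"wy": -0.1,"wz": 0}
    - {"grip": 8.5,"x": 0,"y": 0,"z": 0,"wx": 0,"wy": -0.1,"wz": 0}
    - {"grip": 8.5,"x": 0,"y": 0,"z": 0,"wx": 0,"wy": -0.1,"wz": 0}
    - {"grip": 8.5,"x": 0,"y": 0,"z": 0,"wx": 0,"wy": -0.1,"wz": 0}
    - {"grip": 8.5,"x": 0,"y": 0,"z": 0,"wx": 0,"wy": -0.1,"wz": 0}

```text
time: 10.38
tool_pos: [515.8, 270.9, 231.9]
tool_rot: [0.645, -0.293, 0.292, -0.643]
contact_force: [0.5, -0.0, -0.6]
opening: 85.0
```

drive_tool:
  targets:
    - {"grip": 8.5,"x": 0,"y": 0,"z": 0,"wx": 0,"wy": -0.1,"wz": 0}
    - {"grip": 8.5,"x": 0,"y": 0,"z": 0,"wx": 0,"wy": -0.1,"wz": 0}
    - {"grip": 8.5,"x": 0,"y": 0,"z": 0,"wx": 0,"wy": -0.1,"wz": 0}
    - {"grip": 8.5,"x": 0,"y": 0,"z": 0,"wx": 0,"wy": -0.1,"wz": 0}
    - {"grip": 8.5,"x": 0,"y": 0,"z": 0,"wx": 0,"wy": -0.1,"wz": 0}

```text
time: 10.8
tool_pos: [515.8, 270.9, 231.9]
tool_rot: [0.697, -0.125, 0.123, -0.695]
contact_force: [0.8, -0.1, 0.9]
opening: 84.4
```

drive_tool:
  targets:
    - {"grip": 8.5,"x": 0,"y": 0,"z": 0,"wx": 0,"wy": -0.1,"wz": 0}
    - {"grip": 8.5,"x": 0,"y": 0,"z": 0,"wx": 0,"wy": -0.1,"wz": 0}
    - {"grip": 8.5,"x": 0,"y": 0,"z": 0,"wx": 0,"wy": -0.01,"wz": 0}
    - {"grip": 8.5,"x": 0,"y": 0,"z": 0,"wx": 0,"wy": 0,"wz": 0}
    - {"grip": 8.5,"x": 0,"y": 0,"z": 0,"wx": 0,"wy": 0,"wz": 0}

```text
time: 11.22
tool_pos: [516.4, 271.2, 233.1]
tool_rot: [0.705, -0.054, 0.052, -0.705]
contact_force: [0.6, 0.7, 1.0]
opening: 85.1
```

drive_tool:
  targets:
    - {"grip": 8.5,"x": 0.33,"y": 0,"z": -3.51,"wx": 0,"wy": 0,"wz": 0}
    - {"grip": 8.5,"x": 0.33,"y": 0,"z": -3.51,"wx": 0,"wy": 0,"wz": 0}
    - {"grip": 8.5,"x": 0.33,"y": 0,"z": -3.51,"wx": 0,"wy": 0,"wz": 0}
    - {"grip": 8.5,"x": 0.33,"y": 0,"z": -3.51,"wx": 0,"wy": 0,"wz": 0}
    - {"grip": 8.5,"x": 0.33,"y": 0,"z": -3.51,"wx": 0,"wy": 0,"wz": 0}

```text
time: 11.63
tool_pos: [507.0, 94.1, 234.0]
tool_rot: [0.705, -0.053, 0.053, -0.705]
contact_force: [0.6, -0.9, -0.2]
opening: 84.8
```

drive_tool:
  targets:
    - {"grip": 8.5,"x": 0.33,"y": 0,"z": -3.51,"wx": 0,"wy": 0,"wz": 0}
    - {"grip": 8.5,"x": 0.33,"y": 0,"z": -3.51,"wx": 0,"wy": 0,"wz": 0}
    - {"grip": 8.5,"x": 0.33,"y": 0,"z": -3.51,"wx": 0,"wy": 0,"wz": 0}
    - {"grip": 8.5,"x": 0.33,"y": 0,"z": -3.51,"wx": 0,"wy": 0,"wz": 0}
    - {"grip": 8.5,"x": 0.33,"y": 0,"z": -3.51,"wx": 0,"wy": 0,"wz": 0}

```text
time: 12.05
tool_pos: [497.4, -82.2, 234.2]
tool_rot: [-0.705, 0.053, -0.053, 0.705]
contact_force: [2.0, -0.9, 0.2]
opening: 85.3
```

drive_tool:
  targets:
    - {"grip": 8.5,"x": 0.33,"y": 0,"z": -3.51,"wx": 0,"wy": 0,"wz": 0}
    - {"grip": 8.5,"x": 0.33,"y": 0,"z": -3.51,"wx": 0,"wy": 0,"wz": 0}
    - {"grip": 8.5,"x": 0.33,"y": 0,"z": -3.51,"wx": 0,"wy": 0,"wz": 0}
    - {"grip": 8.5,"x": 0.32,"y": 0,"z": -3.51,"wx": 0,"wy": 0,"wz": 0}
    - {"grip": 8.5,"x": 0.32,"y": 0,"z": -3.51,"wx": 0,"wy": 0,"wz": 0}

```text
time: 12.47
tool_pos: [487.7, -258.3, 234.1]
tool_rot: [-0.705, 0.053, -0.053, 0.705]
contact_force: [0.8, 0.6, 0.5]
opening: 85.0
```

drive_tool:
  targets:
    - {"grip": 8.5,"x": 0,"y": 2,"z": 0,"wx": 0,"wy": 0,"wz": 0}
    - {"grip": 8.5,"x": 0,"y": 3,"z": 0,"wx": 0,"wy": 0,"wz": 0}
    - {"grip": 8.5,"x": 0,"y": 3,"z": 0,"wx": 0,"wy": 0,"wz": 0}
    - {"grip": 8.5,"x": 0,"y": 2,"z": 0,"wx": 0,"wy": 0,"wz": 0}
    - {"grip": 8.5,"x": 0,"y": 0,"z": 0,"wx": 0,"wy": 0,"wz": 0}

```text
time: 12.88
tool_pos: [484.3, -254.5, 128.5]
tool_rot: [-0.703, 0.056, -0.05, 0.707]
contact_force: [-1.5, 0.1, -1.3]
opening: 84.5
```

Run:
```python
from h import *
s=st(); f=grab('side'); b=f['im'][150:350,320:480]; k=3
b=cv2.resize(b,None,fx=k,fy=k,interpolation=cv2.INTER_CUBIC)
p=s['tool_pos'];m=R.from_quat(s['tool_rot']).as_matrix()
pts=[p-13*m[:,1]+a*42.5*m[:,2]+c*11*m[:,0] for a in(-1,1) for c in(-1,1)]
for q in proj(f,pts): cv2.circle(b,tuple(((q-[320,150]+.5)*k).round().astype(int)),2,(0,0,255),-1)
cv2.imwrite('pics/s8.png',b)
```

```text
t 12.8833 pos [ 484.3 -254.5  128.5] axes xyz cols
 [[ 0.989 -0.009  0.149]
 [-0.149  0.005  0.989]
 [-0.01  -1.     0.004]] 
F [-1.5  0.1 -1.3] open 84.528206737317 q [-0.53  0.12  1.98  0.    1.06 -1.95]
```

View pics/s8.png

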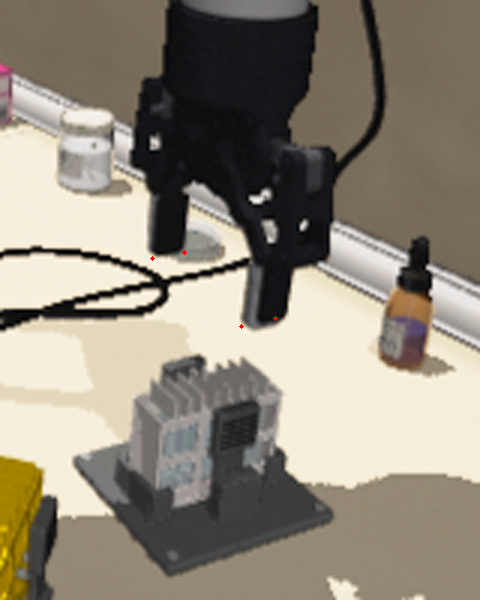

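The open fingers, with tips at crop (168,255) and (260,324), bracket the two pads at (184,362) and (236,425). I'll let the arm settle before the last descent.

drive_tool:
  targets:
    - {"grip": 8.5,"x": 0,"y": 0,"z": 0,"wx": 0,"wy": 0,"wz": 0}
    - {"grip": 8.5,"x": 0,"y": 0,"z": 0,"wx": 0,"wy": 0,"wz": 0}
    - {"grip": 8.5,"x": 0,"y": 0,"z": 0,"wx": 0,"wy": 0,"wz": 0}
    - {"grip": 8.5,"x": 0,"y": 0,"z": 0,"wx": 0,"wy": 0,"wz": 0}
    - {"grip": 8.5,"x": 0,"y": 0,"z": 0,"wx": 0,"wy": 0,"wz": 0}

```text
time: 13.35
tool_pos: [489.1, -256.9, 135.7]
tool_rot: [0.706, -0.051, 0.053, -0.705]
contact_force: [-0.6, 0.5, -0.9]
opening: 85.3
```

Run:
```python
from h import *
s=st(); f=grab('side'); print(proj(f,[[488,-257,81],[488,-257,64]]))
```

```text
t 13.35 pos [ 489.1 -256.9  135.7] axes xyz cols
 [[ 0.989  0.002  0.147]
 [-0.147 -0.001  0.989]
 [ 0.002 -1.    -0.001]] 
F [-0.6  0.5 -0.9] open 85.2637135694839 q [-0.53  0.11  1.97 -0.    1.06 -1.95]
[[388.93722901 276.12003526]
 [388.04183234 284.46949323]]
```

drive_tool:
  targets:
    - {"grip": 8.5,"x": -0.05,"y": 1.5,"z": 0,"wx": 0,"wy": 0,"wz": 0}
    - {"grip": 8.5,"x": 0,"y": 2,"z": 0,"wx": 0,"wy": 0,"wz": 0}
    - {"grip": 8.5,"x": 0,"y": 2,"z": 0,"wx": 0,"wy": 0,"wz": 0}
    - {"grip": 8.5,"x": 0,"y": 2,"z": 0,"wx": 0,"wy": 0,"wz": 0}
    - {"grip": 8.5,"x": 0,"y": 1.6,"z": 0,"wx": 0,"wy": 0,"wz": 0}

```text
time: 13.82
tool_pos: [487.4, -256.2, 42.2]
tool_rot: [-0.705, 0.052, -0.052, 0.705]
contact_force: [0.2, 0.3, 0.2]
opening: 85.0
```

drive_tool:
  targets:
    - {"grip": 8.5,"x": 0,"y": 0,"z": 0,"wx": 0,"wy": 0,"wz": 0}
    - {"grip": 8.5,"x": 0,"y": 0,"z": 0,"wx": 0,"wy": 0,"wz": 0}
    - {"grip": 8.5,"x": 0,"y": 0,"z": 0,"wx": 0,"wy": 0,"wz": 0}
    - {"grip": 8.5,"x": 0,"y": 0,"z": 0,"wx": 0,"wy": 0,"wz": 0}
    - {"grip": 8.5,"x": 0,"y": 0,"z": 0,"wx": 0,"wy": 0,"wz": 0}

```text
time: 14.23
tool_pos: [488.9, -257.2, 44.9]
tool_rot: [0.706, -0.051, 0.053, -0.705]
contact_force: [-0.0, 0.2, -0.4]
opening: 85.1
```

drive_tool:
  targets:
    - {"grip": 4,"x": 0,"y": 0,"z": 0,"wx": 0,"wy": 0,"wz": 0}
    - {"grip": 4,"x": 0,"y": 0,"z": 0,"wx": 0,"wy": 0,"wz": 0}
    - {"grip": 4,"x": 0,"y": 0,"z": 0,"wx": 0,"wy": 0,"wz": 0}
    - {"grip": 4,"x": 0,"y": 0,"z": 0,"wx": 0,"wy": 0,"wz": 0}
    - {"grip": 4,"x": 0,"y": 0,"z": 0,"wx": 0,"wy": 0,"wz": 0}

```text
time: 14.65
tool_pos: [488.9, -256.6, 45.9]
tool_rot: [-0.705, 0.052, -0.053, 0.705]
contact_force: [-2.6, 4.2, 14.3]
opening: 41.2
```

drive_tool:
  targets:
    - {"grip": 4,"x": 0,"y": 0,"z": 0,"wx": 0,"wy": 0,"wz": 0}
    - {"grip": 4,"x": 0,"y": 0,"z": 0,"wx": 0,"wy": 0,"wz": 0}
    - {"grip": 4,"x": 0,"y": 0,"z": 0,"wx": 0,"wy": 0,"wz": 0}
    - {"grip": 4,"x": 0,"y": 0,"z": 0,"wx": 0,"wy": 0,"wz": 0}
    - {"grip": 4,"x": 0,"y": 0,"z": 0,"wx": 0,"wy": 0,"wz": 0}

```text
time: 15.07
tool_pos: [488.9, -256.6, 45.9]
tool_rot: [0.705, -0.052, 0.053, -0.705]
contact_force: [-3.7, 4.1, 15.0]
opening: 40.8
```

The opening reads 41 mm, below the 46 mm I expected, with 15 N vertical. I'll use the last picture to check.

Run:
```python
from h import *
s=st(); f=grab('side'); cv2.imwrite('pics/side9.png',f['im']); b=f['im'][215:340,335:455]; k=6
b=cv2.convertScaleAbs(b,alpha=1.3,beta=15)
b=cv2.resize(b,None,fx=4.8,fy=4.8,interpolation=cv2.INTER_CUBIC)
cv2.imwrite('pics/s9.png',b)
p=s['tool_pos']
c0=np.array([488,-257.]);ex=np.array([.989,-.148]);ey=np.array([.148,.989])
P=lambda x,y,z:np.r_[c0+x*ex+y*ey,z]
for n,q in dict(tip_near=P(0,-23,48),padtopnear=P(0,-23,78),padbot=P(0,-23,50),lip=P(0,-38.5,36),frametop=P(-42,-15,71),framebot=P(-42,-15,8)).items(): print(n,((proj(f,[q])[0]-[335,215])*4.8).round())
```

```text
t 15.0667 pos [ 488.9 -256.6   45.9] axes xyz cols
 [[ 0.989  0.002  0.147]
 [-0.147 -0.     0.989]
 [ 0.002 -1.     0.   ]] 
F [-3.7  4.1 15. ] open 40.79576226851468 q [-0.53  0.22  2.03  0.    0.89 -1.95]
tip_near [288. 405.]
padtopnear [296. 334.]
padbot [289. 401.]
lip [311. 458.]
frametop [181. 366.]
framebot [167. 514.]
```

View pics/s9.png

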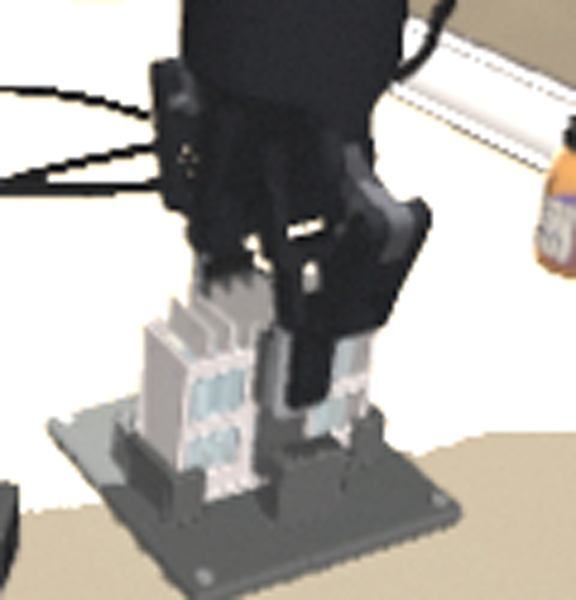

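The near finger's pad sits on the cassette's pad, crop (305,370), and the cassette is upright and seated. 41 mm is close to my 40 mm command, so I'll command tighter to get the full grip force.

drive_tool:
  targets:
    - {"grip": 2,"x": 0,"y": 0,"z": 0,"wx": 0,"wy": 0,"wz": 0}
    - {"grip": 2,"x": 0,"y": 0,"z": 0,"wx": 0,"wy": 0,"wz": 0}
    - {"grip": 2,"x": 0,"y": 0,"z": 0,"wx": 0,"wy": 0,"wz": 0}
    - {"grip": 2,"x": 0,"y": 0,"z": 0,"wx": 0,"wy": 0,"wz": 0}
    - {"grip": 2,"x": 0,"y": 0,"z": 0,"wx": 0,"wy": 0,"wz": 0}

```text
time: 15.53
tool_pos: [488.8, -256.5, 45.9]
tool_rot: [0.705, -0.052, 0.053, -0.705]
contact_force: [-1.9, 4.1, 14.9]
opening: 40.9
```

The opening holds at 41 with a tighter command, so the fingers are stalled on the fully pinched catches. Lifting gently.

drive_tool:
  targets:
    - {"grip": 2,"x": 0,"y": -0.2,"z": 0,"wx": 0,"wy": 0,"wz": 0}
    - {"grip": 2,"x": 0,"y": -0.2,"z": 0,"wx": 0,"wy": 0,"wz": 0}
    - {"grip": 2,"x": 0,"y": -0.2,"z": 0,"wx": 0,"wy": 0,"wz": 0}
    - {"grip": 2,"x": 0,"y": -0.2,"z": 0,"wx": 0,"wy": 0,"wz": 0}
    - {"grip": 2,"x": 0,"y": -0.2,"z": 0,"wx": 0,"wy": 0,"wz": 0}

```text
time: 15.95
tool_pos: [487.3, -256.3, 52.9]
tool_rot: [-0.705, 0.053, -0.052, 0.705]
contact_force: [0.2, -0.3, -1.5]
opening: 40.9
```

drive_tool:
  targets:
    - {"grip": 2,"x": 0,"y": -0.6,"z": 0,"wx": 0,"wy": 0,"wz": 0}
    - {"grip": 2,"x": 0,"y": -1,"z": 0,"wx": 0,"wy": 0,"wz": 0}
    - {"grip": 2,"x": 0,"y": -1.5,"z": 0,"wx": 0,"wy": 0,"wz": 0}
    - {"grip": 2,"x": 0,"y": -1.5,"z": 0,"wx": 0,"wy": 0,"wz": 0}
    - {"grip": 2,"x": 0,"y": -1.5,"z": 0,"wx": 0,"wy": 0,"wz": 0}

```text
time: 16.37
tool_pos: [487.7, -256.5, 115.6]
tool_rot: [0.705, -0.052, 0.052, -0.705]
contact_force: [0.2, -0.0, -1.8]
opening: 40.5
```

drive_tool:
  targets:
    - {"grip": 2,"x": 0,"y": -1.5,"z": 0,"wx": 0,"wy": 0,"wz": 0}
    - {"grip": 2,"x": 0,"y": -1.5,"z": 0,"wx": 0,"wy": 0,"wz": 0}
    - {"grip": 2,"x": 0,"y": -1.5,"z": 0,"wx": 0,"wy": 0,"wz": 0}
    - {"grip": 2,"x": 0,"y": -1,"z": 0,"wx": 0,"wy": 0,"wz": 0}
    - {"grip": 2,"x": 0,"y": -0.4,"z": 0,"wx": 0,"wy": 0,"wz": 0}

```text
time: 16.78
tool_pos: [488.9, -257.2, 176.1]
tool_rot: [0.706, -0.051, 0.053, -0.705]
contact_force: [1.0, -0.5, -0.4]
opening: 40.8
```

drive_tool:
  targets:
    - {"grip": 2,"x": 0,"y": 0,"z": 0,"wx": 0,"wy": 0,"wz": 0}
    - {"grip": 2,"x": 0,"y": 0,"z": 0,"wx": 0,"wy": 0,"wz": 0}
    - {"grip": 2,"x": 0,"y": 0,"z": 0,"wx": 0,"wy": 0,"wz": 0}
    - {"grip": 2,"x": 0,"y": 0,"z": 0,"wx": 0,"wy": 0,"wz": 0}
    - {"grip": 2,"x": 0,"y": 0,"z": 0,"wx": 0,"wy": 0,"wz": 0}

```text
time: 17.2
tool_pos: [487.2, -256.1, 172.2]
tool_rot: [-0.705, 0.053, -0.052, 0.705]
contact_force: [-0.5, 0.9, -1.4]
opening: 40.4
```

drive_tool:
  targets:
    - {"grip": 2,"x": 0,"y": 0,"z": 0,"wx": 0,"wy": 0,"wz": 0}
    - {"grip": 2,"x": 0,"y": 0,"z": 0,"wx": 0,"wy": 0,"wz": 0}
    - {"grip": 2,"x": 0,"y": 0,"z": 0,"wx": 0,"wy": 0,"wz": 0}
    - {"grip": 2,"x": 0,"y": 0,"z": 0,"wx": 0,"wy": 0,"wz": 0}
    - {"grip": 2,"x": 0,"y": 0,"z": 0,"wx": 0,"wy": 0,"wz": 0}

```text
time: 17.62
tool_pos: [487.8, -256.5, 173.3]
tool_rot: [0.705, -0.052, 0.052, -0.705]
contact_force: [-0.3, -0.5, -0.9]
opening: 40.7
```

Run:
```python
from h import *
s=st(); f=grab('side'); im=f['im']; old=cv2.imread('pics/side9.png'); s6=cv2.imread('pics/side6.png')
# cassette: match its lower front frame patch from the seated picture
x,y=(335+140/4.8,215+340/4.8); x0,y0,w,h=int(x),int(y),22,32
T=old[y0:y0+h,x0:x0+w]
for n,i in(('seated',old),('now',im)):
    r=cv2.matchTemplate(i[130:340,300:460],T,cv2.TM_CCOEFF_NORMED); _,v,_,p=cv2.minMaxLoc(r); print(n,round(v,2),(p[0]+300,p[1]+130))
p=np.array([446.,-265.7,40]); print('expected shift for +120mm',proj(f,[p+[0,0,120]])-proj(f,[p]))
d=cv2.absdiff(im[150:215,240:300],s6[150:215,240:300]).max(2); print('cover area change vs release: px>40:',(d>40).sum())
```

```text
t 17.6167 pos [ 487.8 -256.5  173.3] axes xyz cols
 [[ 0.989  0.     0.147]
 [-0.147 -0.     0.989]
 [ 0.    -1.    -0.   ]] 
F [-0.3 -0.5 -0.9] open 40.71347289917912 q [-0.53  0.08  1.93 -0.    1.13 -1.95]
seated 1.0 (364, 285)
now 0.79 (407, 274)
expected shift for +120mm [[  5.72056309 -63.06400951]]
cover area change vs release: px>40: 217
```

The template match landed on the wrong spot, so I'll check more specifically.

Run:
```python
from h import *
f=grab('side'); im=f['im']; old=cv2.imread('pics/side9.png'); s6=cv2.imread('pics/side6.png')
T=old[285:317,364:386]
r=cv2.matchTemplate(im[200:260,350:400],T,cv2.TM_CCOEFF_NORMED); _,v,_,p=cv2.minMaxLoc(r); print('cassette near expected',round(v,2),(p[0]+350,p[1]+200))
print('same patch change at old seat', cv2.absdiff(im[285:317,364:386],T).mean())
# cassette white-ish lower edge: dark/light profile down a column of the frame's front corner
for u in (372,376,380): print(u,im[215:300:4,u].mean(1).round().astype(int).tolist())
# cover: match its patch
C=s6[165:212,243:290]
r=cv2.matchTemplate(im[150:225,230:305],C,cv2.TM_CCOEFF_NORMED); _,v,_,p=cv2.minMaxLoc(r); print('cover',round(v,2),p[0]+230,p[1]+150)
d=cv2.absdiff(im,s6).max(2)[150:215,240:300]>40; ys,xs=np.nonzero(d); print('diff rows',np.bincount(ys//8,minlength=9),'cols',np.bincount(xs//8))
```

```text
cassette near expected 0.57 (369, 217)
same patch change at old seat 49.03125
372 [151, 108, 109, 110, 108, 110, 110, 109, 110, 114, 209, 209, 210, 207, 209, 208, 210, 209, 188, 84, 58, 56]
376 [112, 141, 110, 111, 111, 112, 111, 110, 110, 105, 133, 208, 209, 210, 209, 209, 209, 209, 114, 58, 58, 54]
380 [109, 116, 150, 145, 140, 144, 142, 136, 135, 152, 163, 209, 209, 208, 209, 209, 209, 209, 100, 57, 56, 38]
cover 0.97 243 165
diff rows [ 0  0  0 63 13 47 53 40  0] cols [53  0  0 93 48 16  5  1]
```

The cassette patch sits at (369,217), a shift of (+5,−68) px, which matches the ~127 mm lift. Worktop shows below it, and the cover is at its released position exactly (match 0.97). Handing in.

Run:
```python
from h import *
s=st(); print(np.abs(s['joint_velocities']).max()); print(manip.job_done())
```

```text
t 17.7167 pos [ 487.8 -256.5  173.3] axes xyz cols
 [[ 0.989  0.     0.147]
 [-0.147 -0.     0.989]
 [ 0.    -1.    -0.   ]] 
F [-0.4 -0.1 -2.2] open 40.57806540880259 q [-0.53  0.07  1.93 -0.    1.13 -1.95]
0.0027214220363058887
the job is handed in; nothing more can be done
None
```

I hung the dust cover astride the rail bar and let go. I then pinched the cassette's two catches, lifted it straight out of the dock, and handed the job in at 17.7 s with it held still.

**Last checks:**
- **Lift:** the tool rose about 127 mm, so the underside should be about 135 mm above the worktop. The tool points straight down and the joints are practically at rest.
- **Cassette:** in the side view it has moved by (+5, −68) px, which fits that lift, though the match score was only fair (0.57) because the lighting had changed.
- **Cover:** its image patch matches the one taken at release (0.97) at the same pixel.
- **Bystanders:** I made no separate check of these. My paths stayed well clear of them.

**Checks that disagreed:**
- **Finger opening:** it read about 41 mm on the pinched catches instead of 46 mm. It did not change when I commanded a tighter grip, and the cassette came out freely. I took this to mean both catches are fully pressed, but I could not measure their travel directly.
- **Camera estimates:** the top and side views differed by 2–3 mm on the dock position, so I used a point between them.
- **Failed match and cover pixels:** a first, wider search for the cassette landed on the wrong spot. About 217 pixels around the cover also differed from the release picture. I put this down to the arm and its shadows having moved, but did not confirm it.

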